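Latch the cassette clamp and pin its catch

TASK

Press the clamp's sprung lever down until the catch snaps over its end and holds it down by itself. Then take the lock pin (the straight pin with the round knob) out of the stand and put it down through the eyelet of the catch, fully home with its knob resting on the catch plate, and let go. Leave the T-handled key, the bottle and the slide box where they are.

Things in the scene. Friction and masses are not known exactly. Their poses are not given: they have to be found in the camera images.
- clamp: Cream metal bench clamp, 230 mm long (x -120 to +110), 90 mm wide, fixed to the bench; origin on the bench under it, x along its length. At its +x end two ears (78 mm high) carry the lever's hinge; at its -x end a block 60 x 66 x 53 mm carries the catch slide. A white cassette already lies in its bed below the lever.
- lever (a joint): Sprung steel lever on the clamp, 24 mm wide, running from the hinge towards the clamp's -x end. Angle in rad: 0 = fully up (29 degrees above level), 0.50 = level and held down by the catch, 0.53 = hard stop. A spring pushes it back up; the catch starts to resist at about 0.32 and snaps over by about 0.46. Pressing it on the pad takes about 12 N at most.
- lever_pad (a point): Centre of the top face of the round black press pad (34 mm diameter, 10 mm thick) on the lever, 100 mm from the hinge along the lever and 15 mm above the lever's centre line. It stands 77 mm above the bench when the lever is level, about 123 mm when up.
- lever_hinge (a point): Hinge axis of the lever (62 mm above the bench, along the clamp's y); the lever points from here towards the clamp's -x.
- catch (a joint): Sprung steel catch slide at the clamp's -x end: m, 0 = home (towards the lever, where its spring holds it), up to 0.009 pushed back (clamp's -x) as the lever's end passes its roller. The roller and its cheeks reach 81 mm above the bench, 42 mm from the eyelet towards the lever.
- eyelet (a point): Centre of the upper rim of the round eyelet, 12.5 mm diameter, in the catch's plate (56 x 44 x 6 mm, top 60 mm above the bench). Right beneath it, 1 mm lower, the clamp's block has a 12.5 mm hole on the same axis down to the bench. z up.
- stand: Aluminium block 56 (x) x 150 (y) x 50 mm high, fixed, with two 12.5 mm through holes at y = +45 and -45 mm; the lock pin stands in one and the T-handled key in the other. Origin at the centre of its underside.
- pin: The lock pin, upright: straight steel shank 9 mm diameter and 46 mm long (tapered over the lowest 6 mm to 4 mm), topped by a plain round black knob 24 mm diameter and 30 mm high. Origin at the tip of the shank, z up along the pin. 60 g.
- pin_knob (a point): Centre of the lock pin's knob, 61 mm above its tip.
- pin_tip (a point): Tip (lower end) of the lock pin.
- hexkey: T-handled key in the stand's other hole: like the pin, but with a thin neck and a black cross bar 64 mm long and 12 mm thick, 86 mm above its tip. Origin at its tip. Leave it.
- bottle: Amber bottle with a white cap, 60 mm diameter, 130 mm high, loose bystander; origin at the centre of its base.
- slidebox: Grey and white slide box 90 x 100 x 39 mm, loose bystander; origin at the centre of its underside.
Mind the look-alikes: they are no part of the job. Several things look just like the pin: the one meant starts farthest to the robot's left.

How it is judged:
By the outcome, as a careful person would: the job done as asked, in the order asked, and still so for the second after the job is handed in, with the robot touching nothing.
It also fails if it takes over 54 s, if anything falls off the work surface, if the arm or the gripper's body presses on something with over 40 N, if the wrist force passes 120 N, or if a joint passes its speed limit or range.

ROBOT

A 6-joint arm with a two-finger parallel gripper is mounted at the origin on the work surface. World frame = base frame: x ahead of the robot, y to its left, z up, the work surface at z = 0. Lengths are in mm, angles in rad, forces in N, time in s.
With the tool pointing down it reaches from about 350 to 850 mm from the base axis. Payload 8.1 kg.
Tool frame: the origin (TCP) lies between the finger pads; the fingertips stand 14 mm ahead of it and the grasp point (between the pads) lies 5 mm behind it; z points along the fingers, y is the line along which they close (so a half turn about z gives the same grasp; the last joint's range is limited). The gripper opens to 93 mm and grips with 3 to 60 N. Pads are 15 mm wide; open, the fingers measure 128 mm over their backs; the gripper's body (75 mm by 188 mm) begins 65 mm behind the grasp point.
Start: joints at [-1.251, 0.13, 1.488, -0, 1.523, -0.085], TCP at [236.321, -551.505, 232.635] pointing down, gripper open.
Joint ranges: [-2.96, 2.96], [-0.89, 2.26], [0.02, 2.5], [-1.34, 4.48], [0, 2.73], [-2.66, 2.66]. Speed limits (rad/s): [2.39, 2.39, 2.79, 3.14, 3.14, 3.14].

INTERFACE

Orientations are given as a rotation vector (axis times angle).
In Python, from cell import * gives the robot as it stands.
- The arm moves only by the shell command python3 -m jog 'ROWS'. ROWS is JSON, a list that holds one entry, the list of rows, each a list of 7 numbers: the shift along the tool's x, y, z normalised to -1 to 1, where 1 is 0.5 m, then the turn, a rotation vector about the tool's x, y, z normalised to -1 to 1, where 1 is pi rad, then the closure, from 0 (fully open) to 1 (shut). A call has 1 to 5 rows; each row is the pose to reach, as a shift and turn from the pose commanded when the call began, along the tool's axes at that moment, turning the shorter way round; what a row does not reach only later rows make up. A row lasts 1/8 s, in which the tool goes at most 62.5 mm and 10.7 degrees, less where a joint would pass 70% of its speed; a pose out of reach is approached as far as the arm can. A call with a number of a shift or a turn outside -1 to 1 is refused whole. A call with a gripper value outside its range is refused whole. The fingers move at their own pace and stop on an object; the grip force is fixed at half the most. Time passes only in rows, so rows that repeat a pose let the fingers close. It gives the time, the measured TCP pose, the force, the opening and the grip force at its end, in the units of the state.
- observe(): the state, without advancing time (a new reading comes with each control period).
- read_camera(name): name is "side" or "top" or "wrist"; returns the picture (420x560x3 uint8, red, green, blue); there is no depth.
- camera_model(name): a dict with "vfov" (degrees; the focal length in pixels is half the picture's height over the tangent of half this angle, whatever the lens; pixels are square), "cx", "cy" (the principal point, pixels), "T" (4x4, takes a point from camera to world coordinates). Camera axes: x right, y down, z forward; pixel columns grow to the right and rows downward; lengths in mm; the calibration is good to about 2 mm. A picture is of the moment at which its call begins: read the wrist's pose just before it. camera_model takes no time and is no camera call; for the wrist camera it gives the pose at the moment of the call.
- close_job(): hands the job in; it is judged then, once.
The state is a dict: "t": time; "q": joint angles; "qd": joint speeds; "joint_torque": joint torques, N m; "ee_pos": TCP position; "orientation": TCP orientation; "wrist_force": force on the tool from outside, world axes, zero at the start; "torque": the same for the moment, N m; "grip_width": opening from 0.0 (shut) to 1.0 (fully open); "grip_force": force on a finger pad.
Only numpy, scipy, OpenCV 4.12 (cv2) and the standard library are available. Lean on these libraries where they do the work, as an engineer would, in place of code of your own. Each camera call takes 0.05 s, during which the arm holds its last target. There are 200 camera calls.

## Working session

There is one attempt and no reset: what is moved stays moved. The work goes in short steps, Python scripts to look and compute and a shell command to move; the robot and the scene stay as the last step left them, time stands still between calls to the robot, and variables do not carry over. Pictures are saved under pics/ and viewed, at most 10 in all, crops included, and the job is handed in when it is done.

```bash
mkdir -p pics; ls
python3 - <<'E'
from cell import *
import cv2,json
s=observe(); print({k:s[k] for k in ('t','ee_pos','orientation','wrist_force','grip_width')})
for n in ('side','top','wrist'):
    m=camera_model(n); print(n,m)
    cv2.imwrite(f'pics/{n}0.png',read_camera(n)[:,:,::-1])
E
```

```text
pics
{'t': 0.0, 'ee_pos': array([ 236.13904672, -550.97385724,  231.5871938 ]), 'orientation': array([-3.07565994e+00, -6.31140712e-01,  3.74724660e-04]), 'wrist_force': array([ 0.0005059 , -0.39162518, -0.02205222]), 'grip_width': 1.002103174724882}
side {'vfov': 54.36791670128474, 'cx': 277.0324939705981, 'cy': 206.49663324208385, 'T': array([[-7.82312894e-01, -4.44297883e-01,  4.36561481e-01,
         2.00561474e+02],
       [-6.22588942e-01,  5.36119588e-01, -5.70051573e-01,
         6.27325150e+02],
       [ 1.92235458e-02, -7.17757046e-01, -6.96028216e-01,
         7.37549822e+02],
       [ 0.00000000e+00,  0.00000000e+00,  0.00000000e+00,
         1.00000000e+00]])}
top {'vfov': 54.96095207817022, 'cx': 278.73161992722964, 'cy': 216.43926493573974, 'T': array([[-8.55527130e-03, -9.96224614e-01,  8.63905393e-02,
         5.34598843e+02],
       [-9.99855472e-01,  7.25305511e-03, -1.53762531e-02,
         1.08438047e+02],
       [ 1.46916065e-02, -8.65096014e-02, -9.96142683e-01,
         1.18957913e+03],
       [ 0.00000000e+00,  0.00000000e+00,  0.00000000e+00,
         1.00000000e+00]])}
wrist {'vfov': 58.6111633641019, 'cx': 282.58629074242475, 'cy': 205.4552717937324, 'T': array([[ 3.93490851e-01, -8.88411939e-01, -2.36408919e-01,
         3.02123952e+02],
       [-9.19328242e-01, -3.80462076e-01, -1.00420076e-01,
        -5.23135185e+02],
       [-7.30233233e-04,  2.56851777e-01, -9.66450532e-01,
         3.83800325e+02],
       [ 0.00000000e+00,  0.00000000e+00,  0.00000000e+00,
         1.00000000e+00]])}
```

View pics/top0.png

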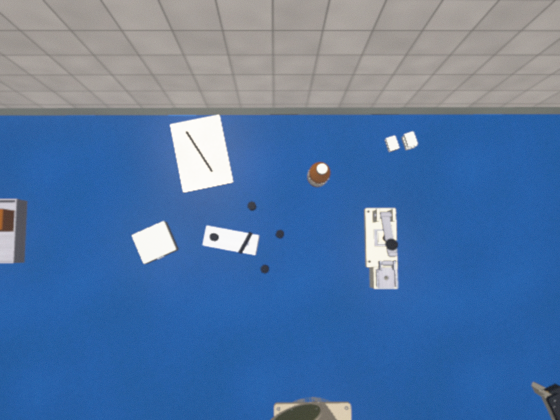

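View pics/side0.png

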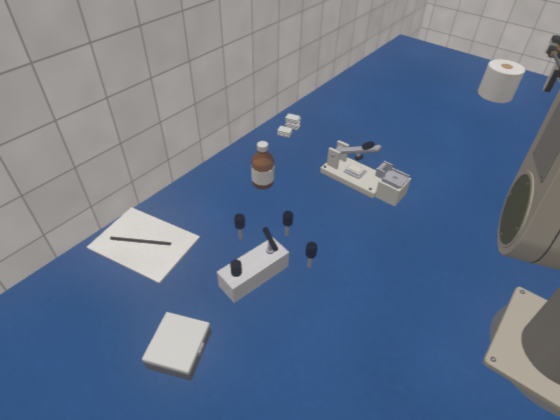

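The top view shows the clamp at (382,248), with its eyelet near (387,278), pad at (391,244) and hinge at (387,212). The stand's pin knob is at (214,237), the leftmost of the look-alikes. The T-key is at (246,242), and three loose decoys stand at (252,206), (280,234) and (265,269). The side view agrees: pin in stand at (236,268).

```bash
cat > h.py <<'E'
from cell import *
import cv2, numpy as np
from scipy.spatial.transform import Rotation as R
def f(m): return 210/np.tan(np.radians(m['vfov']/2))
def cast(m,px,z):
    T=np.array(m['T']); d=T[:3,:3]@np.array([(px[0]-m['cx'])/f(m),(px[1]-m['cy'])/f(m),1]); o=T[:3,3]
    return o+d*(z-o[2])/d[2]
def proj(m,p):
    T=np.array(m['T']); c=T[:3,:3].T@(np.array(p)-T[:3,3]); return c[:2]/c[2]*f(m)+[m['cx'],m['cy']]
def tri(ms,pxs):
    A=np.zeros((3,3));b=np.zeros(3)
    for m,p in zip(ms,pxs):
        T=np.array(m['T']);d=T[:3,:3]@np.array([(p[0]-m['cx'])/f(m),(p[1]-m['cy'])/f(m),1]);d/=np.linalg.norm(d)
        P=np.eye(3)-np.outer(d,d);A+=P;b+=P@T[:3,3]
    return np.linalg.solve(A,b)
def down(yaw): # tool x axis at yaw, z down
    return R.from_euler('z',yaw)*R.from_euler('x',np.pi)
def row(pos,yaw,p0=None,r0=None):
    s=observe(); p0=s['ee_pos'] if p0 is None else p0
    r0=R.from_rotvec(s['orientation'] if r0 is None else r0)
    return np.round(np.r_[r0.inv().apply(np.array(pos)-p0)/500,(r0.inv()*down(yaw)).as_rotvec()/np.pi],4)
def blobs(img,lo,hi,mn,mx):
    m=cv2.inRange(img,lo,hi); n,l,st,c=cv2.connectedComponentsWithStats(m)
    return [(c[i].round(1).tolist(),st[i,2:].tolist()) for i in range(1,n) if mn<st[i,4]<mx]
E
python3 - <<'E'
from h import *
t,s=camera_model('top'),camera_model('side')
T,S=cv2.imread('pics/top0.png')[:,:,::-1],cv2.imread('pics/side0.png')[:,:,::-1]
print(blobs(T,(0,0,0),(60,60,60),25,300)); print(blobs(S,(0,0,0),(50,50,50),40,400))
for n,p,z in (('eye',(387,278),60),('pad',(391,244),123),('hinge',(387,212),78),('knob',(214,237),70),('base1',(366,266),15),('base2',(365,209),15)): print(n,cast(t,p,z).round(0))
a=cv2.resize(T[195:300,355:410],None,fx=5,fy=5,interpolation=2)[:525]
b=cv2.resize(S[130:210,310:420],None,fx=4,fy=4,interpolation=2)
o=np.zeros((525,730,3),np.uint8); o[:,:275]=a; o[:320,285:725]=b
cv2.imwrite('pics/c1.png',o[:,:,::-1])
E
```

```text
[([391.3, 244.0], [10, 9, 65]), ([553.0, 398.7], [15, 35, 198])]
[]
eye [ 458. -209.   60.]
pad [ 552. -205.  123.]
hinge [ 641. -210.   78.]
knob [576. 271.  70.]
base1 [ 490. -161.   15.]
base2 [ 657. -163.   15.]
```

View pics/c1.png

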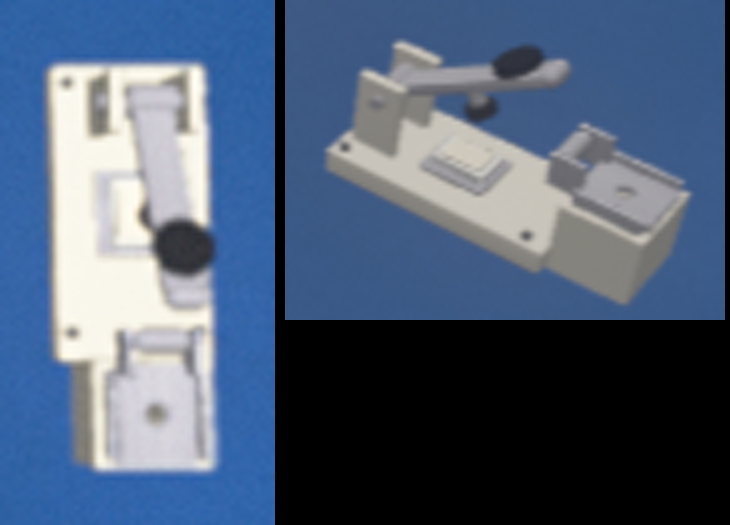

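The crop shows the eyelet at about (386.0,277.2) in top and (394.9,177.4) in side. The pad is at (391.3,244.0) in top and (368.0,145.1) in side. The lever is up.

Run:
```python
from h import *
t,s=camera_model('top'),camera_model('side')
e=tri((t,s),((386,277.2),(394.9,177.4)));p=tri((t,s),((391.3,244),(368,145.1)))
k=tri((t,s),((214,237),(236,268)))
print(e,cast(t,(386,277.2),60),p,cast(t,(391.3,244),123),k)
a,b=cast(t,(364.5,208.5),15),cast(t,(365.6,266.5),15);d=a-b;print('yaw',np.degrees(np.arctan2(d[1],d[0])),a,b)
print(row([520,-207,240],0.0))
```

```text
[ 459.20173573 -206.98969438   59.46699777] [ 460.65208722 -206.11290877   60.        ] [ 550.42623876 -207.28514278  119.16262529] [ 551.69883474 -205.40936844  123.        ] [575.60230149 271.03959717  64.29206217]
yaw -0.4624985062090498 [ 658.01782152 -161.61803575   15.        ] [ 488.98998459 -160.25359284   15.        ]
[ 7.927e-01 -4.091e-01 -1.570e-02 -4.000e-04  0.000e+00  1.289e-01]
```

```bash
python3 -m jog '[[[0.719,-0.441,-0.016,0,0,0.129,0],[0.719,-0.441,-0.016,0,0,0.129,0],[0.719,-0.441,-0.016,0,0,0.129,0],[0.719,-0.441,-0.016,0,0,0.129,0],[0.719,-0.441,-0.016,0,0,0.129,0]]]'; python3 -c "
from h import *
print(row([480,-207,240],0.0))"
```

```text
t: 0.78
ee_pos: [415.9, -297.0, 238.4]
orientation: [3.142, -0.001, 0.0]
wrist_force: [0.6, -0.0, -0.5]
grip_width: 1.006
grip_force: 0.0
[ 0.128  -0.1801 -0.0031  0.     -0.     -0.0002]
```

```bash
python3 -m jog '[[[0.128,-0.18,-0.003,0,0,0,0],[0.128,-0.18,-0.003,0,0,0,0],[0.128,-0.18,-0.003,0,0,0,0],[0.128,-0.18,-0.003,0,0,0,0]]]'
python3 - <<'E'
from h import *
m=camera_model('wrist');I=read_camera('wrist');cv2.imwrite('pics/w1.png',I[:,:,::-1])
np.save('w1.npy',m['T']);print(observe()['ee_pos'],proj(m,[459.5,-207,60]),proj(m,[551,-206,123]))
E
```

```text
t: 1.27
ee_pos: [478.9, -209.1, 239.7]
orientation: [3.141, 0.0, -0.001]
wrist_force: [0.5, 0.8, 0.6]
grip_width: 1.0
grip_force: 0.0
[ 478.6677022  -209.57639048  239.77478397] [280.16786329 208.37005903] [278.06951597 105.24975019]
```

View pics/w1.png

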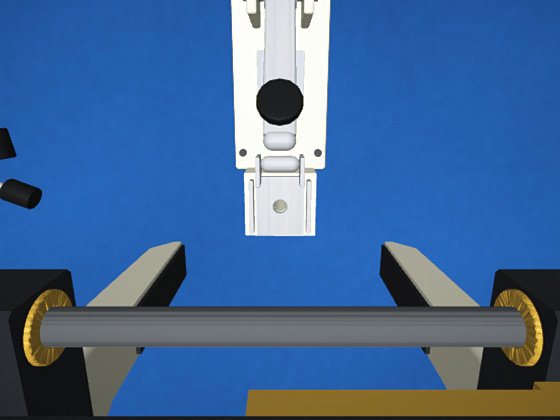

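The wrist view shows the eyelet at about (280,206.5) and the pad at about (279.5,101.5). Both match the predictions, and the clamp is aligned with world x.

Run:
```python
from h import *
m=camera_model('wrist');I=cv2.imread('pics/w1.png')[:,:,::-1]
m['T']=np.load('w1.npy')
p=[b for b in blobs(I,(0,0,0),(50,50,50),1000,3000)];print(p)
c=I[192:222,265:296]; print(blobs(c.copy(),(0,0,0),(190,190,175),60,400))
print(cast(m,(280,206.5),60),cast(m,(279.5,102),123),cast(m,(243,153),15),cast(m,(318,153),15))
print(observe()['ee_pos'])
```

```text
[([279.4, 101.5], [46, 46, 1667]), ([166.2, 282.3], [50, 62, 1367]), ([399.0, 282.4], [50, 62, 1351])]
[([14.2, 13.6], [14, 13, 132])]
[ 461.2808869  -206.84910362   60.        ] [ 553.17332104 -206.99753578  123.        ] [ 504.83796839 -169.54449867   15.        ] [ 504.81052099 -244.8880512    15.        ]
[ 478.6677022  -209.57639048  239.77478397]
```

```bash
python3 -m jog '[[[0.136,0,0,0,0,0,1],[0.136,0,0,0,0,0,1],[0.136,0,0,0,0,0,1],[0.136,0,0,0,0,0,1],[0.136,0,0,0,0,0,1]]]';python3 -m jog '[[[0,0,0.08,0,0,0,1],[0,0,0.175,0,0,0,1],[0,0,0.175,0,0,0,1],[0,0,0.175,0,0,0,1]]]'
```

```text
t: 1.95
ee_pos: [546.7, -209.4, 241.1]
orientation: [3.141, -0.002, 0.002]
wrist_force: [-0.2, 0.1, -1.1]
grip_width: 0.513
grip_force: 0.0
t: 2.45
ee_pos: [547.8, -209.3, 154.7]
orientation: [3.141, -0.001, 0.003]
wrist_force: [0.4, 0.7, 1.2]
grip_width: 0.08
grip_force: 0.0
```

```bash
python3 -m jog '[[[0.004,-0.005,0.032,0,0,0,1],[-0.01,-0.005,0.062,0,0,0,1],[-0.02,-0.005,0.088,0,0,0,1],[-0.028,-0.005,0.108,0,0,0,1],[-0.03,-0.005,0.118,0,0,0,1]]]'
```

```text
t: 3.08
ee_pos: [531.0, -206.0, 92.1]
orientation: [-3.141, 0.001, 0.003]
wrist_force: [-0.1, -0.3, 0.3]
grip_width: 0.0
grip_force: 0.0
```

```bash
python3 -m jog '[[[0,0,0.006,0,0,0,1],[0,0,0.009,0,0,0,1],[0,0,0.009,0,0,0,1]]]';python3 -c "
from h import *
m=camera_model('wrist');I=read_camera('wrist');cv2.imwrite('pics/w2.png',I[:,:,::-1])"
```

```text
t: 3.45
ee_pos: [532.1, -206.4, 89.1]
orientation: [-3.141, 0.001, 0.001]
wrist_force: [-3.4, 1.0, 4.7]
grip_width: 0.006
grip_force: 2.4
```

View pics/w2.png

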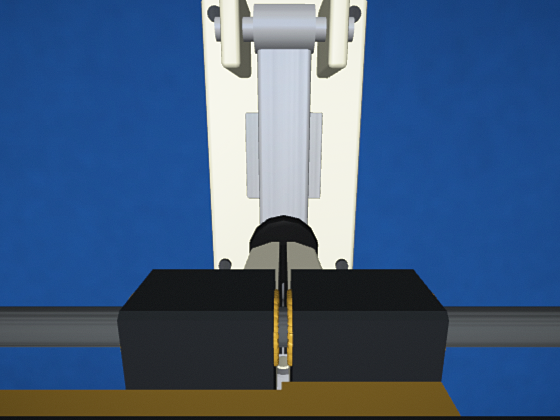

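The closed fingertips sit on the pad at (283,230) and the lever looks level. I'll press slightly more, lift, and check that it holds.

```bash
python3 -m jog '[[[0,0,0.006,0,0,0,1],[0,0,0.006,0,0,0,1]]]';python3 -m jog '[[[0,0,-0.05,0,0,0,1],[0,0,-0.17,0,0,0,1],[-0.1,0,-0.29,0,0,0,0.5],[-0.1,0,-0.29,0,0,0,0.5],[-0.1,0,-0.29,0,0,0,0.5]]]';python3 - <<'E'
from h import *
m=camera_model('wrist');I=read_camera('wrist');s=read_camera('side');t=camera_model('side')
print(proj(t,[552,-207,123]),proj(t,[532,-207,77]),blobs(s[120:180,340:400].copy(),(0,0,0),(60,60,60),20,300))
o=np.zeros((420,760,3),np.uint8);o[:300,:400]=cv2.resize(I,(400,300));o[:320,405:755]=cv2.resize(s[130:210,325:412],(350,320));cv2.imwrite('pics/w3.png',o[:,:,::-1])
E
```

```text
t: 3.75
ee_pos: [532.7, -206.6, 87.8]
orientation: [3.141, -0.001, 0.001]
wrist_force: [-7.5, 2.3, 14.2]
grip_width: 0.009
grip_force: 7.1
t: 4.38
ee_pos: [482.7, -206.7, 231.8]
orientation: [3.141, -0.002, 0.004]
wrist_force: [0.9, 0.4, -0.9]
grip_width: 0.278
grip_force: 0.0
[367.06806424 143.68107904] [370.71559055 160.89920866] []
```

View pics/w3.png

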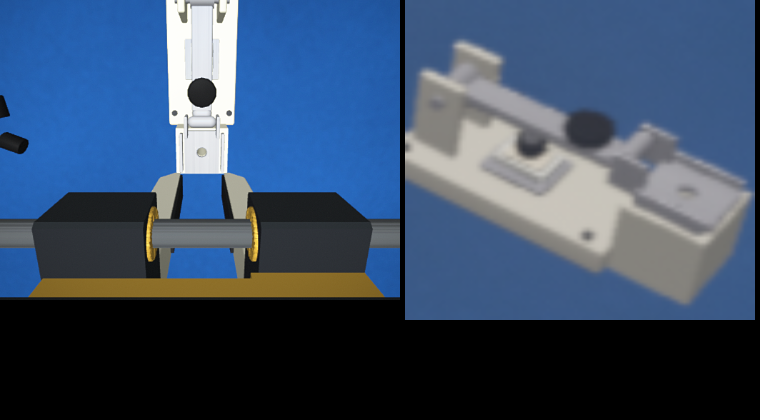

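The lever is now held down by the catch with the robot clear: the pad is level and the lever end is under the roller. Next is the pin.

```bash
python3 -m jog '[[[0.154,-0.956,-0.016,0,0,0,0],[0.154,-0.956,-0.016,0,0,0,0],[0.154,-0.956,-0.016,0,0,0,0],[0.154,-0.956,-0.016,0,0,0,0],[0.154,-0.956,-0.016,0,0,0,0]]]';python3 -c "
from h import *
print(row([560,271,240],0.0))"
```

```text
t: 5.1
ee_pos: [531.6, 104.5, 233.6]
orientation: [3.141, -0.0, -0.005]
wrist_force: [0.4, -0.2, 0.0]
grip_width: 0.901
grip_force: 0.0
[ 5.66e-02 -3.33e-01 -1.30e-02  1.00e-04  1.00e-03 -1.00e-04]
```

```bash
python3 -m jog '[[[0.056,-0.332,-0.013,0,0,0,0],[0.056,-0.332,-0.013,0,0,0,0],[0.056,-0.332,-0.013,0,0,0,0],[0.056,-0.332,-0.013,0,0,0,0],[0.056,-0.332,-0.013,0,0,0,0]]]'
python3 - <<'E'
from h import *
m=camera_model('wrist');I=read_camera('wrist');cv2.imwrite('pics/w4.png',I[:,:,::-1])
np.save('w4.npy',m['T']);print(observe()['ee_pos'],proj(m,[575.6,271,80]))
for b in blobs(I,(0,0,0),(60,60,60),200,4000): print(b,cast(m,b[0],75).round(1))
E
```

```text
t: 5.72
ee_pos: [559.6, 267.9, 240.2]
orientation: [3.14, 0.0, -0.005]
wrist_force: [0.6, 0.2, 0.4]
grip_width: 1.0
grip_force: 0.0
[559.74638367 267.36853538 240.80978855] [278.53329367 173.55380401]
([313.6, 101.3], [36, 34, 774]) [634.4 242.2  75. ]
([149.1, 151.0], [49, 82, 706]) [594.  380.2  75. ]
([278.1, 168.3], [27, 31, 621]) [579.2 271.4  75. ]
([384.9, 192.5], [53, 72, 1054]) [558.  178.5  75. ]
([461.6, 220.7], [24, 32, 697]) [532.2 108.5  75. ]
([469.8, 265.0], [37, 28, 659]) [489.6  95.6  75. ]
```

View pics/w4.png

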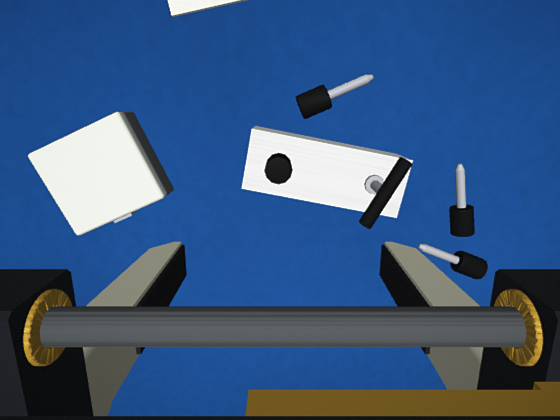

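The wrist view shows the pin's knob at (278,168), upright in the stand. The T-key is at (385,192), and the three look-alikes lie on the bench at (313,101), (461,220) and (470,265).

```bash
python3 -m jog '[[[0.037,-0.008,0.1,0,0,0,0.3],[0.037,-0.008,0.2,0,0,0,0.3],[0.037,-0.008,0.26,0,0,0,0.3],[0.037,-0.008,0.26,0,0,0,0.3],[0.037,-0.008,0.26,0,0,0,0.3]]]'; python3 -c "
from h import *
print(row([578,271,71.5],0.0))"
```

```text
t: 6.4
ee_pos: [579.6, 271.6, 114.4]
orientation: [-3.141, 0.002, -0.003]
wrist_force: [1.1, 0.3, 0.3]
grip_width: 0.707
grip_force: 0.0
[-0.0034  0.0012  0.0858 -0.0002 -0.0006 -0.0005]
```

```bash
python3 -m jog '[[[-0.002,0.001,0.05,0,0,0,0.3],[-0.002,0.001,0.083,0,0,0,0.3],[-0.002,0.001,0.083,0,0,0,0.3]]]'; python3 -m jog '[[[0,0,0,0,0,0,1],[0,0,0,0,0,0,1],[0,0,0,0,0,0,1],[0,0,0,0,0,0,1],[0,0,0,0,0,0,1]]]'
```

```text
t: 6.78
ee_pos: [577.1, 271.2, 70.6]
orientation: [3.141, -0.001, -0.002]
wrist_force: [-0.2, -0.0, 0.6]
grip_width: 0.702
grip_force: 0.0
t: 7.4
ee_pos: [577.7, 271.6, 71.4]
orientation: [-3.142, 0.001, -0.0]
wrist_force: [-0.9, -1.2, 0.8]
grip_width: 0.251
grip_force: 30.0
```

Knob gripped (opening 23 mm, 30 N). Lifting.

```bash
python3 -m jog '[[[0,0,-0.04,0,0,0,1],[0,0,-0.12,0,0,0,1],[0,0,-0.24,0,0,0,1],[0,0,-0.28,0,0,0,1],[0,0,-0.28,0,0,0,1]]]'; python3 -m jog '[[[-0.06,0.12,0,0,0,0,1],[-0.12,0.24,0,0,0,0,1],[-0.18,0.36,0,0,0,0,1],[-0.22,0.48,0,0,0,0,1],[-0.234,0.6,0,0,0,0,1]]]'; python3 -c "
from h import *
print(row([461,-207,210],0.0))"
```

```text
t: 8.02
ee_pos: [578.9, 272.1, 214.3]
orientation: [-3.14, 0.001, -0.007]
wrist_force: [0.8, -0.3, -1.6]
grip_width: 0.252
grip_force: 30.0
t: 8.65
ee_pos: [459.9, -17.7, 208.6]
orientation: [-3.141, -0.001, 0.006]
wrist_force: [0.7, -0.8, -1.0]
grip_width: 0.251
grip_force: 30.0
[ 2.000e-03  3.787e-01 -3.000e-03 -2.000e-04  1.200e-03  1.000e-04]
```

```bash
python3 -m jog '[[[0.002,0.12,0,0,0,0,1],[0.002,0.24,0,0,0,0,1],[0.002,0.34,0,0,0,0,1],[0.002,0.379,0,0,0,0,1],[0.002,0.379,0,0,0,0,1]]]'
python3 - <<'E'
from h import *
m=camera_model('wrist');I=read_camera('wrist');cv2.imwrite('pics/w5.png',I[:,:,::-1])
np.save('w5.npy',m['T']);e=observe()['ee_pos'];print(e,proj(m,[461.3,-206.8,60]),proj(m,e-[0,0,67]))
S=camera_model('side');s=read_camera('side');np.save('s5.npy',s);print(proj(S,e-[0,0,67]),proj(S,[461,-207,60]))
o=np.zeros((420,780,3),np.uint8);o[:,:560]=I
c=np.array(proj(S,e-[0,0,40])).astype(int);o[:300,565:765]=cv2.resize(s[c[1]-45:c[1]+45,c[0]-30:c[0]+30],(200,300));print(c)
cv2.imwrite('pics/w5.png',o[:,:,::-1])
E
```

```text
t: 9.28
ee_pos: [462.4, -206.2, 209.3]
orientation: [-3.14, 0.004, 0.004]
wrist_force: [-0.5, 0.2, -0.4]
grip_width: 0.254
grip_force: 30.0
[ 462.71269491 -205.17485016  209.69617434] [283.58825438 196.43460201] [281.22904134 225.98639706]
[400.0569424  151.12390127] [393.68999929 176.9367678 ]
[402 142]
```

View pics/w5.png

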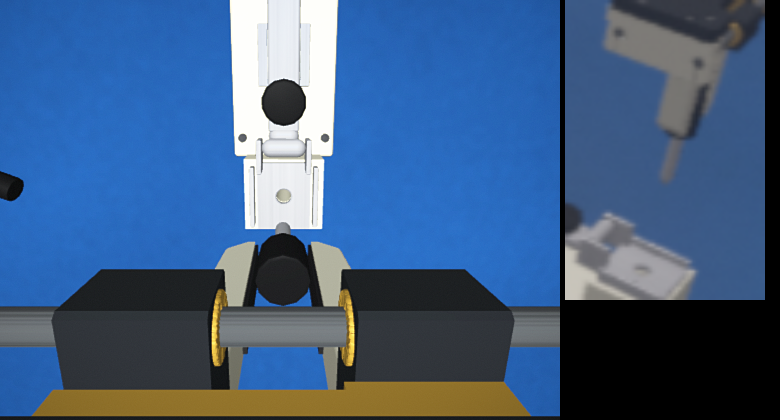

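The wrist view shows the pin tip at about (283,224) and the eyelet at about (283.7,196). Next I'll compute the offset between them.

Run:
```python
from h import *
m=camera_model('wrist');m['T']=np.load('w5.npy');I=cv2.imread('pics/w5.png')[:420,:560,::-1]
b=blobs(I[186:208,272:297].copy(),(0,0,0),(255,255,175),40,400);print(b)
hsv=cv2.cvtColor(I.copy(),cv2.COLOR_RGB2HSV)
for y in range(216,234,2): r=hsv[y,260:306,1]; x=np.where(r<110)[0]+260; print(y,x.min() if len(x) else 0,x.max() if len(x) else 0)
print(cast(m,(283.7,196),60),cast(m,(283,225),142.3),observe()['ee_pos'])
```

```text
[([10.9, 9.1], [15, 15, 141])]
216 260 305
218 260 305
220 260 305
222 260 305
224 260 305
226 260 305
228 260 305
230 275 289
232 275 289
[ 461.66993206 -206.89333271   60.        ] [ 463.21668535 -206.26344357  142.3       ] [ 463.00947818 -204.65966621  210.10044293]
```

```bash
python3 -m jog '[[[-0.002,0,0.06,0,0,0,1],[-0.002,0,0.12,0,0,0,1],[-0.002,0,0.145,0,0,0,1],[-0.002,0,0.145,0,0,0,1]]]'; python3 -m jog '[[[0,0,0.02,0,0,0,1],[0,0,0.04,0,0,0,1],[0,0,0.05,0,0,0,1]]]'
```

```text
t: 9.88
ee_pos: [462.0, -204.8, 138.0]
orientation: [-3.141, -0.001, 0.002]
wrist_force: [0.2, -0.2, -0.8]
grip_width: 0.257
grip_force: 30.0
t: 10.25
ee_pos: [462.2, -206.0, 113.1]
orientation: [-3.141, 0.001, 0.001]
wrist_force: [-0.4, -1.1, -0.1]
grip_width: 0.251
grip_force: 30.0
```

The tip is 14 mm into the eyelet with no contact force.

```bash
python3 -m jog '[[[0,0,0.02,0,0,0,1],[0,0,0.04,0,0,0,1],[0,0,0.057,0,0,0,1],[0,0,0.057,0,0,0,1]]]';  python3 -m jog '[[[0,0,0.004,0,0,0,1],[0,0,0.007,0,0,0,1],[0,0,0.007,0,0,0,1]]]'
```

```text
t: 10.75
ee_pos: [461.7, -205.7, 84.1]
orientation: [-3.141, 0.001, 0.003]
wrist_force: [-0.2, -0.1, -0.0]
grip_width: 0.252
grip_force: 30.0
t: 11.12
ee_pos: [462.4, -206.1, 81.8]
orientation: [3.141, -0.001, 0.0]
wrist_force: [0.3, -0.4, -0.9]
grip_width: 0.25
grip_force: 30.0
```

```bash
python3 -m jog '[[[0,0,0.003,0,0,0,1],[0,0,0.003,0,0,0,1]]]';  python3 -m jog '[[[0,0,0,0,0,0,0.55],[0,0,0,0,0,0,0.55],[0,0,0,0,0,0,0.55],[0,0,0,0,0,0,0.55]]]'; python3 -m jog '[[[0,0,-0.05,0,0,0,0.55],[0,0,-0.12,0,0,0,0.55],[0,0,-0.22,0,0,0,0.55],[-0.04,0,-0.3,0,0,0,0.55],[-0.04,0,-0.3,0,0,0,0.55]]]'
python3 - <<'E'
from h import *
m=camera_model('wrist');I=read_camera('wrist');s=read_camera('side')
o=np.zeros((420,780,3),np.uint8);o[:300,:400]=cv2.resize(I,(400,300));o[:320,405:755]=cv2.resize(s[130:210,325:412],(350,320));cv2.imwrite('pics/w6.png',o[:,:,::-1])
S=camera_model('side'); print([proj(S,[461,-207,z]) for z in (60,90)])
E
```

```text
t: 11.38
ee_pos: [462.7, -206.2, 81.3]
orientation: [3.141, -0.001, 0.001]
wrist_force: [-3.7, 2.3, 7.9]
grip_width: 0.251
grip_force: 30.0
t: 11.88
ee_pos: [462.3, -206.0, 80.1]
orientation: [-3.142, 0.001, 0.0]
wrist_force: [0.1, -0.3, 0.3]
grip_width: 0.452
grip_force: 0.0
t: 12.5
ee_pos: [443.7, -207.2, 234.5]
orientation: [3.138, -0.001, 0.01]
wrist_force: [0.1, -0.2, -0.1]
grip_width: 0.449
grip_force: 0.0
[array([393.68999929, 176.9367678 ]), array([396.25891567, 167.87740806])]
```

View pics/w6.png

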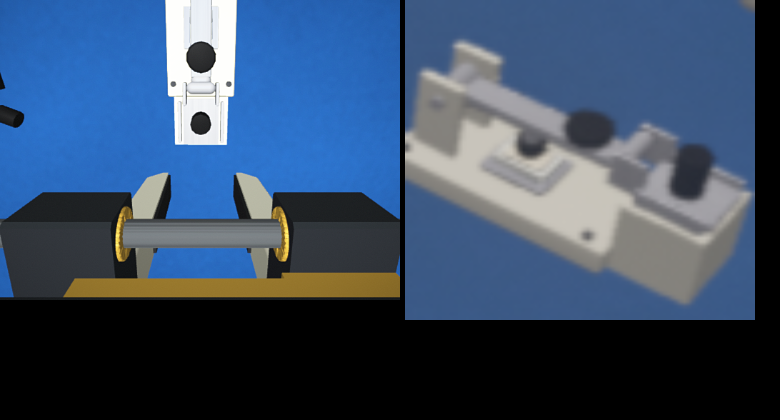

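The pin's knob sits on the catch plate at (690,170) in the side crop with no shank visible. The lever is still latched and the robot is clear. Handing in.

```bash
python3 -c "
from cell import *
print(close_job())"
```

```text
the job is handed in; nothing more can be done
None
```

The lever is pressed down and held by the catch, and the lock pin is fully home through the eyelet with its knob on the plate; I let go and handed the job in at about 12.5 s, with no verdict returned.

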